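Sample change-over at the balance and the stirrer

ROBOT

A 6-joint arm with a two-finger parallel gripper is mounted at the origin on the work surface. World frame = base frame: x ahead of the robot, y to its left, z up, the work surface at z = 0. Lengths are in m, angles in rad, forces in N, time in s.
With the tool pointing down it reaches from about 0.25 to 0.775 m from the base axis. Payload 4 kg.
Tool frame: the origin (TCP) lies midway between the tips of the shut fingers; the grasp point (between the pads) lies 19 mm behind it (robot.tcp_to_grasp is the z of the grasp point in the tool frame, in m); z points along the fingers, y is the line along which they close (so a half turn about z gives the same grasp; the last joint's range is limited). The gripper opens to 94 mm and grips with 3 to 60 N. Pads are 16 mm wide; open, the fingers measure 119 mm over their backs; the gripper's body (75 mm by 177 mm) begins 78 mm behind the grasp point.
Start: joints at [-1.452, 0.087, 1.371, -0, 1.684, -0.103], TCP at [0.121, -0.537, 0.206] pointing down, gripper open.
Joint ranges: [-3.1, 3.1], [-0.76, 2.03], [0.27, 2.55], [-1.08, 4.22], [0.17, 2.65], [-2.57, 2.57]. Speed limits (rad/s): [2.79, 2.79, 3.14, 3.14, 3.14, 3.14].

INTERFACE

Orientations are given as [roll, pitch, yaw] about the fixed x, y, z axes, in that order (R = Rz(yaw) Ry(pitch) Rx(roll)).
In Python, from bench import robot gives the robot as it stands. The module is installed in compiled form; this text tells all that it offers.
- The arm moves only by the tool move_arm, never from a script. Its argument "motion" is one flat list of numbers, 7 for each row, row after row: the turn, a rotation vector about the tool's x, y, z in units of 45 degrees (1.0 is 45 degrees), then the shift along the tool's x, y, z in units of 100 mm (1.0 is 100 mm), then the opening, from 0 (shut) to 1 (fully open). A call has 1 to 12 rows; each row shifts and turns the commanded pose from where the row before left it, along the tool's axes as they then stand; what a row does not reach is not made up. A row lasts 1/12 s, in which the tool goes at most 41.7 mm and 7.16 degrees, less where a joint would pass 70% of its speed; a pose out of reach is approached as far as the arm can. A call with a number of a shift or a turn outside -1 to 1 is refused whole. A call with a gripper value outside its range is refused whole. The fingers move at their own pace and stop on an object; the grip force is fixed at half the most. Time passes only in rows, so rows that do not move let the fingers close. It gives the time, the measured TCP pose, the force, the opening and the grip force at its end, in the units of the state.
- robot.get_obs(): the state, without advancing time (a new reading comes with each control period).
- robot.snapshot(name): name is "scene" or "top" or "wrist"; returns the picture (480x640x3 uint8, red, green, blue); there is no depth.
- robot.get_calibration(name): a dict with "fx", "fy", "cx", "cy" (pixels), "R" (3x3) and "t" (3): a world point X has camera coordinates R X + t. Camera axes: x right, y down, z forward; pixel columns grow to the right and rows downward; lengths in m; the calibration is good to about 2 mm. A picture is of the moment at which its call begins: read the wrist's pose just before it. get_calibration takes no time and is no camera call; for the wrist camera it gives the pose at the moment of the call.
- robot.close_job(): hands the job in; it is judged then, once.
The state is a dict: "time": time; "joint_positions": joint angles; "qvel": joint speeds; "joint_torque": joint torques, N m; "tool_pos": TCP position; "ee_rot": TCP orientation; "wrist_force": force on the tool from outside, world axes, zero at the start; "wrist_torque": the same for the moment, N m; "width": finger opening in m; "finger_force": force on a finger pad.
Only numpy, scipy, OpenCV 4.12 (cv2) and the standard library are available. Lean on these libraries where they do the work, as an engineer would, in place of code of your own. Each camera call takes 0.05 s, during which the arm holds its last target. There are 200 camera calls.

TASK

Change over the samples: the red-capped bottle is due in the middle of the balance pan and the yellow-capped one in the middle of the stirrer plate, while the blue-capped bottle goes to the middle of the white tile and the green-capped one to the middle of the steel tray; each of these places holds only one bottle, so let bottles wait on the cork mat as needed. Keep every bottle upright and set it down on its place rather than dropping it, and leave the tall measuring cylinder standing where it is.

Things in the scene. Friction and masses are not known exactly. Their poses are not given: they have to be found in the camera images.
- red_bottle: amber glass screw-cap bottle, red cap, paper label; body 46 mm in diameter (straight to 50 mm up), 91 mm tall in all; cap 40 mm in diameter, 66 to 91 mm above the underside, a good grip. About 130 g. Origin: centre of the underside; z up the bottle. Starts upright, within 11 mm of the centre of either the tile or the tray
- yellow_bottle: amber glass screw-cap bottle, yellow cap, paper label; body 46 mm in diameter (straight to 50 mm up), 91 mm tall in all; cap 40 mm in diameter, 66 to 91 mm above the underside, a good grip. About 130 g. Origin: centre of the underside; z up the bottle. Starts upright, within 11 mm of the centre of either the tile or the tray
- blue_bottle: amber glass screw-cap bottle, blue cap, paper label; body 46 mm in diameter (straight to 50 mm up), 91 mm tall in all; cap 40 mm in diameter, 66 to 91 mm above the underside, a good grip. About 130 g. Origin: centre of the underside; z up the bottle. Starts upright, within 11 mm of the centre of either the balance or the stirrer
- green_bottle: amber glass screw-cap bottle, green cap, paper label; body 46 mm in diameter (straight to 50 mm up), 91 mm tall in all; cap 40 mm in diameter, 66 to 91 mm above the underside, a good grip. About 130 g. Origin: centre of the underside; z up the bottle. Starts upright, within 11 mm of the centre of either the balance or the stirrer
- balance: compact laboratory balance, off-white, fixed, 200 mm deep (x) by 146 mm wide (y); round steel pan of 110 mm diameter, level, its top 60 mm above the bench. Origin: on the bench directly below the pan centre; z up; the body reaches 68 mm to +x and 132 mm to -x (the display and keys, lower than the pan)
- stirrer: magnetic stirrer, navy blue, fixed, 205 mm deep (x) by 146 mm wide (y), with a black plate of 128 x 136 mm whose level top is 60 mm above the bench (grey circle at its centre). Origin: on the bench directly below the plate centre; z up; the body reaches 70 mm to +x and 136 mm to -x (panel with two knobs, lower than the plate)
- tile: white glazed square tile, fixed, 110 x 110 mm, 8 mm thick: a bottle stands on it 8 mm above the bench. Origin: centre of its underside, on the bench; z up
- tray: shallow square stainless-steel tray, fixed, 112 x 112 mm outside, 106 mm inside; inner floor 8 mm above the bench, rim 22 mm above the bench. Origin: centre of its underside, on the bench; z up
- cork: round brown cork mat, fixed, 110 mm diameter, 8 mm thick, empty at the start: the free waiting place. Origin: centre of its underside, on the bench; z up
- cylinder: loose glass measuring cylinder, 25 mm diameter, 160 mm tall, on a round black foot of 58 mm diameter, with a white collar near the top; stands near the middle of the bench behind the cork, tile or tray. Fragile and easily knocked over: not to be handled; carry bottles round it or above it. Origin: centre of its underside; z up

How it is judged:
By the outcome, as a careful person would: the job done as asked, in the order asked, and still so for the second after the job is handed in, with the robot touching nothing.
It also fails if it takes over 136 s, if anything falls off the work surface, if the arm or the gripper's body presses on something with over 40 N, if the wrist force passes 120 N, or if a joint passes its speed limit or range.

## Working session

There is one attempt and no reset: what is moved stays moved. The work goes in short steps, Python scripts to look and compute and a tool call to move; the robot and the scene stay as the last step left them, time stands still between calls to the robot, and variables do not carry over. Pictures are saved under pics/ and viewed, at most 14 in all, crops included, and the job is handed in when it is done.

Besides the shell and the picture viewer there is one more tool, called after "Emit:" by a JSON object that holds its "method" and its "body". move_arm: Moves the arm, as the interface text tells. Shifts and turns lie within -1 to 1; 1 stands for 100 mm of shift or 45 degrees of turn. Its arguments: {"type":"object","properties":{"motion":{"type":"array","items":{"type":"number"}}},"required":["motion"]}

```bash
mkdir -p pics
python3 - <<'E'
from bench import robot
import cv2
o=robot.get_obs(); print({k:o[k] for k in("time","tool_pos","ee_rot","width")}, robot.tcp_to_grasp)
for n in("top","scene"):
    im=robot.snapshot(n); cv2.imwrite(f"pics/{n}0.png",im[:,:,::-1])
    c=robot.get_calibration(n); print(n,c)
E
```

```text
{'time': 0.0, 'tool_pos': array([ 0.12092805, -0.53598959,  0.20432638]), 'ee_rot': array([-3.13944215e+00, -2.25141606e-04,  2.21804348e-01]), 'width': 0.09374829453472551} -0.0188
top {'fx': 453.30070924396813, 'fy': 453.30070924396813, 'cx': 322.66425481308477, 'cy': 236.6101532002276, 'R': array([[ 0.01252757, -0.99932635,  0.03449498],
       [-0.99217667, -0.01670849, -0.12371852],
       [ 0.12421154, -0.03267522, -0.99171761]]), 't': array([-0.02578047,  0.58330306,  0.97748726])}
scene {'fx': 537.5433298260556, 'fy': 537.5433298260556, 'cx': 317.3541075654293, 'cy': 239.12596170217876, 'R': array([[-0.1438978 ,  0.98956928,  0.00678715],
       [ 0.78935667,  0.11891501, -0.60230829],
       [-0.59683287, -0.08131335, -0.79823472]]), 't': array([ 0.08128189, -0.402778  ,  1.7902036 ])}
```

View pics/top0.png

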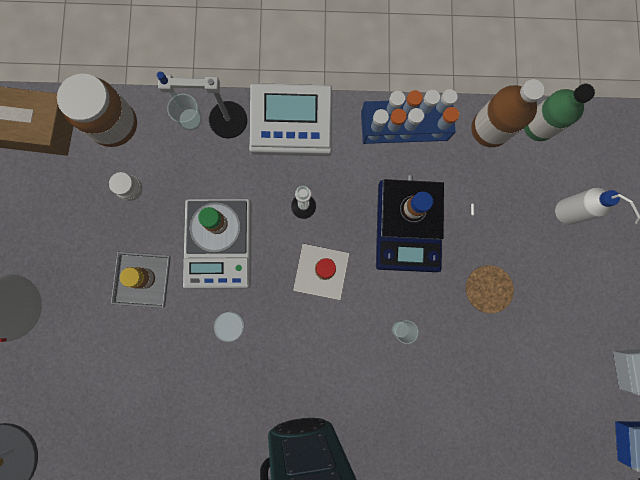

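View pics/scene0.png

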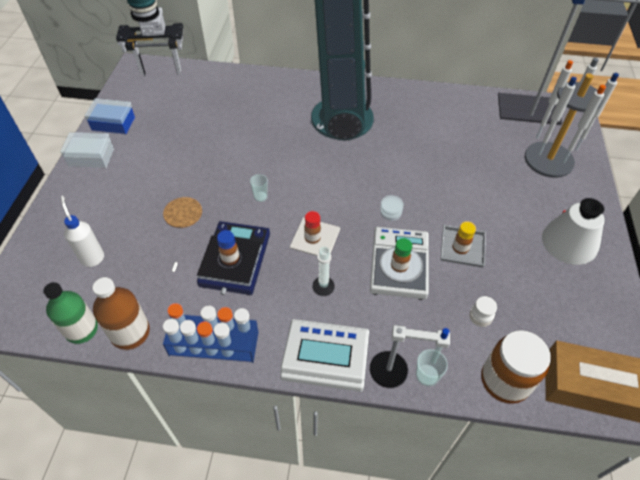

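```bash
cat > h.py <<'E'
from bench import robot
import cv2, numpy as np
def ray(c,uv,z):
    d=c["R"].T@np.array([(uv[0]-c["cx"])/c["fx"],(uv[1]-c["cy"])/c["fy"],1.0]); o=-c["R"].T@c["t"]
    return (o+d*(z-o[2])/d[2])[:2]
def proj(c,X):
    p=c["R"]@np.array(X)+c["t"]; return np.array([c["fx"]*p[0]/p[2]+c["cx"],c["fy"]*p[1]/p[2]+c["cy"]])
HUE={"red":[(0,6),(174,180)],"yellow":[(19,30)],"blue":[(105,122)],"green":[(50,80)]}
def cap(im,c,name,z,xy,r=.045,s=120,v=60):
    "centre of the cap's silhouette near world xy, cast onto its mid height z"
    h=cv2.cvtColor(im,cv2.COLOR_RGB2HSV); m=sum(cv2.inRange(h,(a,s,v),(b,255,255)) for a,b in HUE[name])
    u=proj(c,[*xy,z]); R=np.linalg.norm(proj(c,[xy[0]+r,xy[1],z])-u)
    k=np.zeros_like(m); cv2.circle(k,tuple(int(i) for i in u),int(R),255,-1); m=m&k
    cs=cv2.findContours(m,cv2.RETR_EXTERNAL,cv2.CHAIN_APPROX_NONE)[0]
    q=cv2.convexHull(max(cs,key=cv2.contourArea)); M=cv2.moments(q); p=(M["m10"]/M["m00"],M["m01"]/M["m00"])
    return ray(c,p,z),p,cv2.contourArea(q)
E
python3 - <<'E'
from h import *
np.set_printoptions(precision=4,suppress=True)
T=cv2.imread("pics/top0.png")[:,:,::-1].copy(); S=cv2.imread("pics/scene0.png")[:,:,::-1].copy()
ct,cs=robot.get_calibration("top"),robot.get_calibration("scene")
px={"red":((326,268),.0865),"yellow":((132,278),.0865),"blue":((422,202),.1385),"green":((209,217),.1385)}
for n,(p,z) in px.items():
    g=ray(ct,p,z); print(n,g,*cap(T,ct,n,z,g)[::2],"scene",*cap(S,cs,n,z,g)[::2])
for n,p,z in[("balance",(215,228),.06),("stirrer",(413,209),.06),("tile",(321,272),.008),("tray",(141,279),.008),("cork",(490,289),.008),("cyl",(303,207),0),("dish",(229,326),0),("cup",(405,331),0)]: print(n,ray(ct,p,z))
big=np.hstack([cv2.resize(T[190:320,100:260],None,fx=4,fy=4,interpolation=2)]) 
cv2.imwrite("pics/b.png",big[:,:,::-1])
E
```

```text
red [ 0.5108 -0.0234] [ 0.5114 -0.0224] 290.0 scene [ 0.5144 -0.0218] 209.0
yellow [0.4843 0.3787] [0.4867 0.3798] 366.5 scene [0.4901 0.3805] 235.0
blue [ 0.6456 -0.2163] [ 0.6462 -0.2153] 343.5 scene [ 0.642 -0.218] 313.0
green [0.6066 0.2145] [0.6064 0.2158] 300.0 scene [0.6067 0.2152] 224.5
balance [0.5956 0.2178]
stirrer [ 0.6458 -0.2161]
tile [ 0.5059 -0.0154]
tray [0.4845 0.3884]
cork [ 0.4724 -0.4043]
cyl [0.6571 0.0284]
dish [0.3822 0.1896]
cup [ 0.3751 -0.2085]
```

View pics/b.png

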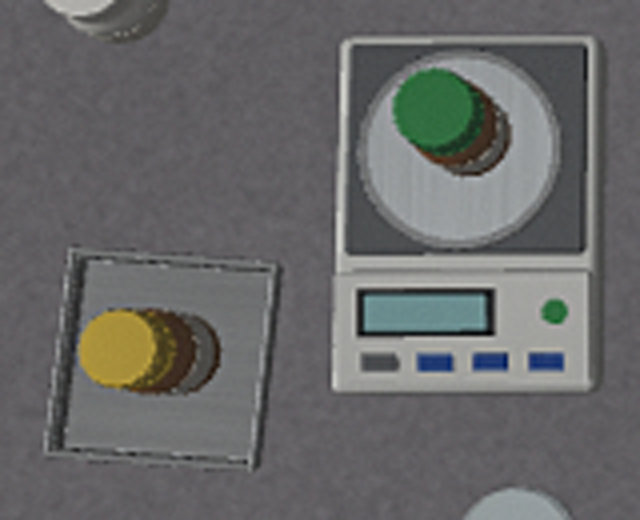

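Emit:
{"method": "move_arm", "body": {"motion": [0,0,0.141,0,0,-0.4,1,0,0,0.141,0,0,-0.4,1,0,0,0,0.34,-0.208,0,1,0,0,0,0.34,-0.208,0,1,0,0,0,0.34,-0.208,0,1,0,0,0,0.34,-0.208,0,1,0,0,0,0.34,-0.208,0,1,0,0,0,0.34,-0.208,0,1,0,0,0,0.34,-0.208,0,1,0,0,0,0.34,-0.208,0,1,0,0,0,0.34,-0.208,0,1,0,0,0,0.34,-0.208,0,1]}}

```text
time: 1.1
tool_pos: [0.4622, -0.3269, 0.285]
ee_rot: [-3.141, 0.001, 0.0]
wrist_force: [1.0, -0.7, -0.3]
width: 0.0936
finger_force: 0.0
```

Emit:
{"method": "move_arm", "body": {"motion": [0,0,0,0.305,-0.187,0,1,0,0,0,0.305,-0.187,0,1,0,0,0,0.305,-0.187,0,1,0,0,0,0.305,-0.187,0,1,0,0,0,0.305,-0.187,0,1,0,0,0,0.305,-0.187,0,1,0,0,0,0,0,0,1,0,0,0,0,0,0,1,0,0,0,0,0,0,1]}}

```text
time: 1.85
tool_pos: [0.6435, -0.2164, 0.2846]
ee_rot: [-3.142, 0.002, 0.0]
wrist_force: [0.2, -0.4, 0.7]
width: 0.0943
finger_force: 0.0
```

Run:
```python
from h import *
o=robot.get_obs(); print({k:o[k] for k in("time","tool_pos","ee_rot","width")})
c=robot.get_calibration("wrist"); im=robot.snapshot("wrist"); cv2.imwrite("pics/w1.png",im[:,:,::-1]); print(c, -c["R"].T@c["t"])
print(cap(im,c,"blue",.1385,(.644,-.217)))
```

```text
{'time': 1.85, 'tool_pos': array([ 0.6434515 , -0.21636966,  0.28461282]), 'ee_rot': array([-3.14157898e+00,  1.94666100e-03,  3.25732806e-04]), 'width': 0.09431576881187295}
{'fx': 359.4935061017713, 'fy': 359.4935061017713, 'cx': 314.64418482786647, 'cy': 241.03840532108185, 'R': array([[ 6.86559521e-04, -9.99998550e-01,  1.55855152e-03],
       [-9.58914646e-01, -2.16199563e-04,  2.83694652e-01],
       [-2.83693903e-01, -1.68929114e-03, -9.58913404e-01]]), 't': array([-0.21729054,  0.56462515,  0.65109837])} [ 0.72628915 -0.21606826  0.46450447]
(array([ 0.64648554, -0.21547048]), (313.39958714243585, 223.92312985353385), 1695.5)
```

View pics/w1.png

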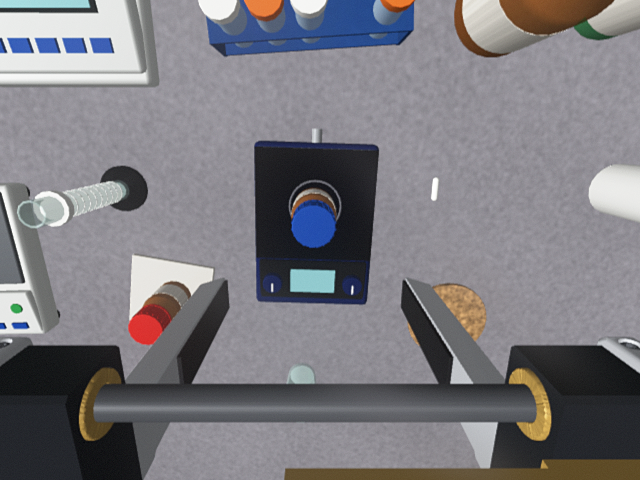

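Run:
```python
from h import *
np.set_printoptions(precision=4,suppress=True)
c=robot.get_calibration("wrist"); im=cv2.imread("pics/w1.png")
for p in[(315,204),(289,204),(340.5,204),(315,180)]: print("ring",p,ray(c,p,.06))
ct=robot.get_calibration("top"); T=cv2.imread("pics/top0.png"); h=cv2.cvtColor(T,cv2.COLOR_BGR2HSV)
def hull(m,x0,y0,x1,y1):
    k=np.zeros_like(m);k[y0:y1,x0:x1]=m[y0:y1,x0:x1]
    k=cv2.morphologyEx(k,cv2.MORPH_CLOSE,np.ones((5,5)))
    return cv2.convexHull(max(cv2.findContours(k,0,1)[0],key=cv2.contourArea))
q=hull(cv2.inRange(h,(5,70,60),(25,255,255)),450,250,530,325); e=cv2.fitEllipse(q); print("cork",e,ray(ct,e[0],.008))
q=hull(cv2.inRange(h,(0,0,165),(180,60,255)),285,235,360,310); e=cv2.minAreaRect(q); print("tile",e,ray(ct,e[0],.008))
print("tray rim",ray(ct,(140.5,279.4),.022),"pan",ray(ct,(214.6,226.7),.06))
```

```text
ring (315, 204) [ 0.6503 -0.2178]
ring (289, 204) [ 0.6504 -0.1881]
ring (340.5, 204) [ 0.6503 -0.2469]
ring (315, 180) [ 0.6775 -0.2178]
cork ((489.2727966308594, 288.85101318359375), (46.539093017578125, 48.738914489746094), 135.42530822753906) [ 0.4727 -0.4026]
tile ((320.9230651855469, 271.3846130371094), (47.46010208129883, 47.460105895996094), 11.309932708740234) [ 0.5073 -0.0152]
tray rim [0.4832 0.3844] pan [0.5984 0.2188]
```

Emit:
{"method": "move_arm", "body": {"motion": [0,0,0,0.03,-0.01,0.3,1,0,0,0,0,0,0.4,1,0,0,0,0,0,0.4,1,0,0,0,0,0,0.35,1,0,0,0,0,0,0.2,1,0,0,0,0,0,0,1,0,0,0,0,0,0,0,0,0,0,0,0,0,0,0,0,0,0,0,0,0,0,0,0,0,0,0,0,0,0,0,0,0,0,0,0,0,0,0,0,0,0]}}

```text
time: 2.9
tool_pos: [0.6475, -0.2154, 0.1219]
ee_rot: [3.141, -0.002, 0.0]
wrist_force: [-0.1, -0.1, 0.3]
width: 0.0569
finger_force: 0.0
```

Emit:
{"method": "move_arm", "body": {"motion": [0,0,0,0,0,0,0,0,0,0,0,0,0,0,0,0,0,0,0,0,0,0,0,0,0,0,0,0,0,0,0,0,0,0,0]}}

```text
time: 3.32
tool_pos: [0.6469, -0.2151, 0.1205]
ee_rot: [3.142, -0.0, 0.0]
wrist_force: [-0.3, -0.3, 0.1]
width: 0.0397
finger_force: 30.0
```

Emit:
{"method": "move_arm", "body": {"motion": [0,0,0,0,0,-0.1,0,0,0,0,0,0,-0.2,0,0,0,0,-0.1,0.1,-0.2,0,0,0,0,-0.2,0.22,-0.1,0,0,0,0,-0.25,0.27,0,0,0,0,0,-0.25,0.27,0,0,0,0,0,-0.25,0.27,0,0,0,0,0,-0.25,0.27,0,0,0,0,0,-0.25,0.27,0,0,0,0,0,-0.15,0.165,0.1,0,0,0,0,-0.04,0.04,0.2,0,0,0,0,0,0,0.2,0]}}

```text
time: 4.32
tool_pos: [0.4716, -0.4054, 0.1317]
ee_rot: [3.139, -0.002, -0.004]
wrist_force: [0.4, -0.4, -1.6]
width: 0.0395
finger_force: 30.0
```

Emit:
{"method": "move_arm", "body": {"motion": [0,0,0,0,0,0.25,0,0,0,0,0,0,0.2,0,0,0,0,0,0,0.1,0,0,0,0,0,0,0,0,0,0,0,0,0,0,0]}}

```text
time: 4.73
tool_pos: [0.473, -0.4027, 0.0757]
ee_rot: [-3.141, 0.0, 0.0]
wrist_force: [0.4, 0.4, -0.9]
width: 0.0395
finger_force: 30.0
```

Emit:
{"method": "move_arm", "body": {"motion": [0,0,0,0,0,0.03,0,0,0,0,0,0,0.02,0,0,0,0,0,0,0.01,0,0,0,0,0,0,0,0]}}

```text
time: 5.07
tool_pos: [0.4733, -0.4029, 0.0702]
ee_rot: [3.141, -0.001, 0.0]
wrist_force: [0.0, 0.6, -2.0]
width: 0.0395
finger_force: 30.0
```

Emit:
{"method": "move_arm", "body": {"motion": [0,0,0,0,0,0.01,0,0,0,0,0,0,0.01,0,0,0,0,0,0,0,0]}}

```text
time: 5.32
tool_pos: [0.4733, -0.403, 0.0684]
ee_rot: [3.141, -0.001, 0.0]
wrist_force: [0.4, 0.7, 1.1]
width: 0.0396
finger_force: 30.0
```

Emit:
{"method": "move_arm", "body": {"motion": [0,0,0,0,0,0,1,0,0,0,0,0,0,1,0,0,0,0,0,0,1,0,0,0,0,0,0,1,0,0,0,0,0,0,1,0,0,0,0,0,-0.2,1,0,0,0,0,0,-0.4,1,0,0,0,0,0,-0.4,1,0,0,0,0,0,-0.4,1,0,0,0,0,0,-0.4,1,0,0,0,0,0,-0.36,1]}}

```text
time: 6.23
tool_pos: [0.4729, -0.4026, 0.2864]
ee_rot: [3.14, -0.001, 0.0]
wrist_force: [1.4, -1.0, -0.4]
width: 0.0941
finger_force: 0.0
```

Emit:
{"method": "move_arm", "body": {"motion": [0,0,0,0,-0.39,0,1,0,0,0,0,-0.39,0,1,0,0,0,0,-0.39,0,1,0,0,0,0,-0.39,0,1,0,0,0,0,-0.39,0,1,0,0,0,0,-0.39,0,1,0,0,0,0,-0.39,0,1,0,0,0,0,-0.39,0,1,0,0,0,0,-0.39,0,1,0,0,0,0,-0.39,0,1,0,0,0,0,-0.39,0,1,0,0,0,0,-0.39,0,1]}}

```text
time: 7.23
tool_pos: [0.4723, 0.0671, 0.2837]
ee_rot: [3.142, -0.001, 0.0]
wrist_force: [0.8, 0.9, 0.0]
width: 0.0944
finger_force: 0.0
```

Emit:
{"method": "move_arm", "body": {"motion": [0,0,0,0.02,-0.39,0,1,0,0,0,0.02,-0.39,0,1,0,0,0,0.02,-0.39,0,1,0,0,0,0.02,-0.39,0,1,0,0,0,0.02,-0.39,0,1,0,0,0,0.02,-0.39,0,1,0,0,0,0.02,-0.39,0,1,0,0,0,0,-0.39,0,1,0,0,0,0,0,0,1,0,0,0,0,0,0,1,0,0,0,0,0,0,1]}}

```text
time: 8.15
tool_pos: [0.4867, 0.3768, 0.2831]
ee_rot: [3.14, 0.0, 0.0]
wrist_force: [0.1, -0.1, -1.2]
width: 0.0943
finger_force: 0.0
```

Run:
```python
from h import *
o=robot.get_obs(); print({k:o[k] for k in("time","tool_pos","ee_rot","width")})
c=robot.get_calibration("wrist"); im=robot.snapshot("wrist"); cv2.imwrite("pics/w2.png",im[:,:,::-1])
print(cap(im,c,"yellow",.0865,(.488,.38)),cap(im,c,"green",.1385,(.607,.2155)))
```

```text
{'time': 8.15, 'tool_pos': array([0.4866745 , 0.376831  , 0.28312891]), 'ee_rot': array([3.14042269e+00, 3.63513451e-04, 3.91636113e-04]), 'width': 0.09427978961626649}
(array([0.48816796, 0.38008183]), (311.08869473126816, 214.32989144823932), 1259.0) (array([0.6079423 , 0.21304433]), (509.9037162162162, 87.22735235235236), 2664.0)
```

View pics/w2.png

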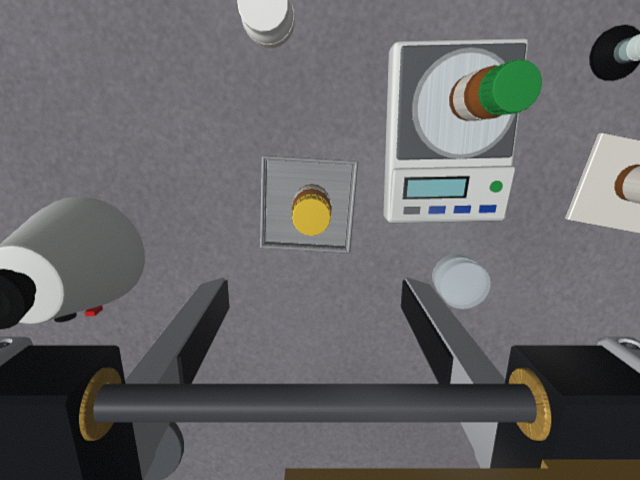

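Run:
```python
from h import *
c=robot.get_calibration("wrist")
P=[ray(c,p,.022) for p in[(262.5,156.5),(357,161),(351,251.5),(260.5,247)]]; print("tray",np.mean(P,0),P)
print("flask",[ray(c,(145,255),z) for z in(0,.05,.15)])
print("pan",ray(c,(465,102.5),.06),[ray(c,p,.06) for p in((413,102),(465,157.5),(465,48))])
```

```text
tray [0.48561959 0.38420494] [array([0.54524659, 0.43807837]), array([0.53992204, 0.32471264]), array([0.42555292, 0.32870741]), array([0.43175681, 0.44532133])]
flask [array([0.41368136, 0.60606978]), array([0.43046211, 0.58132445]), array([0.46402362, 0.53183379])]
pan [0.60262155 0.21747177] [array([0.60312197, 0.2722616 ]), array([0.54614973, 0.21083376]), array([0.65425541, 0.22354111])]
```

Emit:
{"method": "move_arm", "body": {"motion": [0,0,0,0.015,-0.032,0.3,1,0,0,0,0,0,0.4,1,0,0,0,0,0,0.4,1,0,0,0,0,0,0.4,1,0,0,0,0,0,0.35,1,0,0,0,0,0,0.2,0.8,0,0,0,0,0,0.1,0.7,0,0,0,0,0,0,0.6,0,0,0,0,0,0,0,0,0,0,0,0,0,0,0,0,0,0,0,0,0,0,0,0,0,0,0,0]}}

```text
time: 9.2
tool_pos: [0.4894, 0.3811, 0.0709]
ee_rot: [-3.139, -0.004, 0.0]
wrist_force: [-0.2, 0.4, -0.6]
width: 0.0508
finger_force: 0.0
```

Emit:
{"method": "move_arm", "body": {"motion": [0,0,0,0,0,0,0,0,0,0,0,0,0,0,0,0,0,0,0,0,0,0,0,0,0,0,0,0]}}

```text
time: 9.53
tool_pos: [0.4887, 0.3808, 0.0695]
ee_rot: [-3.141, -0.002, 0.0]
wrist_force: [0.8, -0.6, 3.8]
width: 0.0395
finger_force: 30.0
```

Emit:
{"method": "move_arm", "body": {"motion": [0,0,0,0,0,-0.1,0,0,0,0,0,0,-0.2,0,0,0,0,0,0,-0.3,0,0,0,0,0,0,-0.35,0,0,0,0,0,0,-0.35,0,0,0,0,0,0,-0.35,0,0,0,0,0,0,-0.3,0,0,0,0,0.03,0.1,-0.2,0,0,0,0,0.06,0.23,0,0,0,0,0,0.08,0.3,0,0,0,0,0,0.09,0.34,0,0,0,0,0,0.09,0.34,0,0]}}

```text
time: 10.53
tool_pos: [0.523, 0.2486, 0.2833]
ee_rot: [3.141, 0.001, 0.002]
wrist_force: [1.1, -0.2, -1.5]
width: 0.0393
finger_force: 30.0
```

Emit:
{"method": "move_arm", "body": {"motion": [0,0,0,0.09,0.34,0,0,0,0,0,0.09,0.34,0,0,0,0,0,0.09,0.34,0,0,0,0,0,0.09,0.34,0,0,0,0,0,0.09,0.34,0,0,0,0,0,0.09,0.34,0,0,0,0,0,0.09,0.34,0,0,0,0,0,0.09,0.34,0,0,0,0,0,0.09,0.34,0,0,0,0,0,0.09,0.34,0,0,0,0,0,0.09,0.34,0,0,0,0,0,0.09,0.34,0,0]}}

```text
time: 11.53
tool_pos: [0.6313, -0.16, 0.2832]
ee_rot: [-3.141, 0.001, 0.0]
wrist_force: [0.7, -0.1, -0.7]
width: 0.0394
finger_force: 30.0
```

Emit:
{"method": "move_arm", "body": {"motion": [0,0,0,0.08,0.34,0,0,0,0,0,0.06,0.17,0,0,0,0,0,0.03,0.08,0,0,0,0,0,0,0,0,0,0,0,0,0,0,0,0]}}

```text
time: 11.95
tool_pos: [0.6483, -0.2167, 0.283]
ee_rot: [-3.14, 0.001, 0.001]
wrist_force: [-0.2, 0.4, -1.0]
width: 0.0396
finger_force: 30.0
```

Run:
```python
from h import *
o=robot.get_obs(); print({k:o[k] for k in("time","tool_pos","ee_rot","width")})
c=robot.get_calibration("wrist"); im=robot.snapshot("wrist"); cv2.imwrite("pics/w3.png",im[:,:,::-1])
```

```text
{'time': 11.95, 'tool_pos': array([ 0.64829471, -0.21670234,  0.2830388 ]), 'ee_rot': array([-3.14032398e+00,  1.04707756e-03,  7.73597308e-04]), 'width': 0.039645737544202475}
```

View pics/w3.png

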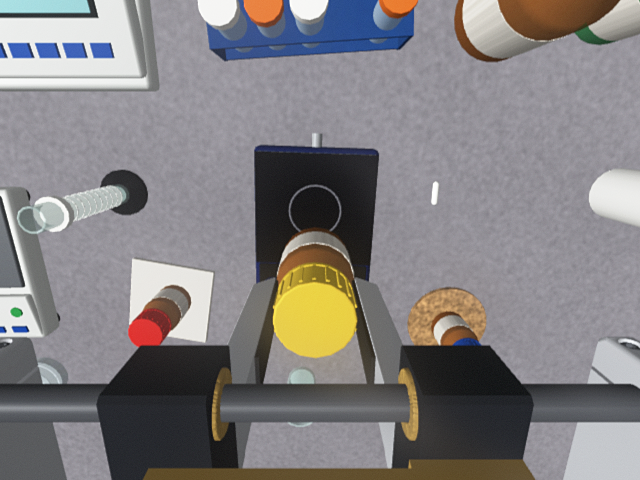

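Run:
```python
from h import *
c=robot.get_calibration("wrist"); im=cv2.imread("pics/w3.png")[:,:,::-1].copy()
print([ray(c,p,.06) for p in((315,209.5),(289,209),(341,209),(315,184.5),(315,235))])
print(cap(im,c,"red",.0865,(.512,-.022)))
q=[(255,149),(378,153)]; print([ray(c,p,.06) for p in q])
```

```text
[array([ 0.64964115, -0.21660279]), array([ 0.6501606 , -0.18695541]), array([ 0.65028041, -0.24625028]), array([ 0.67805357, -0.21653362]), array([ 0.61946866, -0.21667624])]
(array([ 0.51320098, -0.02215053]), (149.46959826275787, 327.76425081433223), 1228.0)
[array([ 0.71640241, -0.15115404]), array([ 0.71245525, -0.2852251 ])]
```

Emit:
{"method": "move_arm", "body": {"motion": [0,0,0,0.012,0,0.2,0,0,0,0,0,0,0.35,0,0,0,0,0,0,0.35,0,0,0,0,0,0,0.3,0,0,0,0,0,0,0.2,0,0,0,0,0,0,0.1,0,0,0,0,0,0,0.03,0,0,0,0,0,0,0.02,0,0,0,0,0,0,0.02,0,0,0,0,0,0,0,0,0,0,0,0,0,0,0]}}

```text
time: 12.92
tool_pos: [0.6505, -0.2177, 0.1285]
ee_rot: [3.14, -0.003, 0.0]
wrist_force: [0.5, 0.2, -2.3]
width: 0.0392
finger_force: 30.0
```

Emit:
{"method": "move_arm", "body": {"motion": [0,0,0,0,0,0.02,0,0,0,0,0,0,0.015,0,0,0,0,0,0,0.01,0,0,0,0,0,0,0,0]}}

```text
time: 13.25
tool_pos: [0.6494, -0.2175, 0.1216]
ee_rot: [-3.142, 0.001, 0.0]
wrist_force: [-0.2, 0.3, -0.3]
width: 0.0396
finger_force: 30.0
```

Emit:
{"method": "move_arm", "body": {"motion": [0,0,0,0,0,0.01,0,0,0,0,0,0,0,0]}}

```text
time: 13.42
tool_pos: [0.6496, -0.2176, 0.1216]
ee_rot: [3.141, -0.0, 0.0]
wrist_force: [-1.1, 1.3, 0.9]
width: 0.0395
finger_force: 30.0
```

Emit:
{"method": "move_arm", "body": {"motion": [0,0,0,0,0,0,1,0,0,0,0,0,0,1,0,0,0,0,0,0,1,0,0,0,0,0,0,1,0,0,0,0,0,0,1,0,0,0,0,0,-0.2,1,0,0,0,0,0,-0.4,1,0,0,0,0,0,-0.4,1,0,0,0,0,0,-0.4,1,0,0,0,0,0,-0.24,1]}}

```text
time: 14.25
tool_pos: [0.6502, -0.2177, 0.2909]
ee_rot: [3.139, -0.007, 0.0]
wrist_force: [-0.7, 0.1, 1.3]
width: 0.0942
finger_force: 0.0
```

Emit:
{"method": "move_arm", "body": {"motion": [0,0,0,-0.035,-0.36,0,1,0,0,0,-0.035,-0.36,0,1,0,0,0,-0.035,-0.36,0,1,0,0,0,-0.035,-0.36,0,1,0,0,0,-0.035,-0.36,0,1,0,0,0,-0.035,-0.36,0,1,0,0,0,-0.035,-0.36,0,1,0,0,0,-0.035,-0.36,0,1,0,0,0,-0.035,-0.36,0,1,0,0,0,-0.035,-0.36,0,1,0,0,0,-0.035,-0.36,0,1,0,0,0,-0.035,-0.36,0,1]}}

```text
time: 15.25
tool_pos: [0.607, 0.2163, 0.2851]
ee_rot: [3.142, -0.0, 0.0]
wrist_force: [0.2, -0.0, -0.1]
width: 0.0942
finger_force: 0.0
```

Emit:
{"method": "move_arm", "body": {"motion": [0,0,0,0,0,0,1,0,0,0,0,0,0,1,0,0,0,0,0,0,1]}}

```text
time: 15.5
tool_pos: [0.6075, 0.2141, 0.2848]
ee_rot: [3.141, -0.0, 0.0]
wrist_force: [0.9, -0.4, -0.1]
width: 0.0939
finger_force: 0.0
```

Run:
```python
from h import *
o=robot.get_obs(); print({k:o[k] for k in("time","tool_pos","ee_rot","width")})
c=robot.get_calibration("wrist"); im=robot.snapshot("wrist"); cv2.imwrite("pics/w4.png",im[:,:,::-1])
print(cap(im,c,"green",.1385,(.607,.215)))
ct=robot.get_calibration("top"); T=robot.snapshot("top"); print(cap(T,ct,"yellow",.1385,(.649,-.217)),cap(T,ct,"blue",.0865,(.473,-.403)))
```

```text
{'time': 15.5, 'tool_pos': array([0.60751094, 0.21412391, 0.28483131]), 'ee_rot': array([ 3.14068686e+00, -1.38482488e-05,  3.52864245e-04]), 'width': 0.0938999069775376}
(array([0.60685145, 0.21404201]), (314.3131216931217, 227.97851851851848), 1575.0)
(array([ 0.64744969, -0.21825214]), (422.93872885230905, 201.14997713763142), 364.5) (array([ 0.47196136, -0.4029602 ]), (504.1761194029851, 288.86368159203977), 335.0)
```

View pics/w4.png

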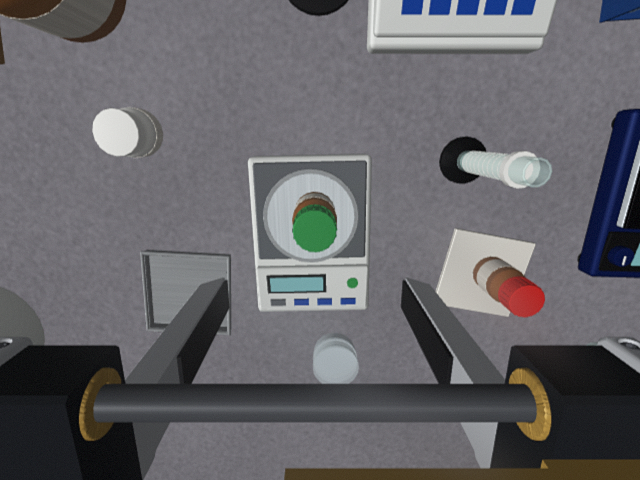

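Emit:
{"method": "move_arm", "body": {"motion": [0,0,0,-0.005,0,0.3,1,0,0,0,0,0,0.4,1,0,0,0,0,0,0.4,1,0,0,0,0,0,0.34,1,0,0,0,0,0,0.2,0.8,0,0,0,0,0,0,0.65,0,0,0,0,0,0,0.6,0,0,0,0,0,0,0,0,0,0,0,0,0,0,0,0,0,0,0,0,0,0,0,0,0,0,0,0,0,0,0,0,0,0,0]}}

```text
time: 16.6
tool_pos: [0.6076, 0.2147, 0.1223]
ee_rot: [-3.141, -0.002, 0.0]
wrist_force: [0.6, 0.7, 0.1]
width: 0.0439
finger_force: 0.0
```

Emit:
{"method": "move_arm", "body": {"motion": [0,0,0,0,0,0,0,0,0,0,0,0,0,0,0,0,0,0,0,0,0]}}

```text
time: 16.85
tool_pos: [0.6074, 0.2146, 0.1219]
ee_rot: [-3.141, -0.002, 0.0]
wrist_force: [0.0, 0.2, 2.9]
width: 0.0393
finger_force: 30.0
```

Run:
```python
from h import *
c=robot.get_calibration("wrist")  # pose now differs; undo with the tool's shift since picture w4
o=robot.get_obs(); d=np.array([.60751,.21412,.28483])-o["tool_pos"]; c["t"]=c["t"]-c["R"]@d
print("pan",[ray(c,p,.06) for p in((311,215),(264,215),(358,215),(311,169),(311,261))])
P=[ray(c,p,.022) for p in((141,250),(230.5,254))]; print("tray back edge",P)
```

```text
pan [array([0.60253974, 0.21796329]), array([0.60251492, 0.27196497]), array([0.60256458, 0.16394064]), array([0.65456787, 0.21785556]), array([0.54655629, 0.21807921])]
tray back edge [array([0.54811848, 0.43805234]), array([0.54270978, 0.32279938])]
```

Emit:
{"method": "move_arm", "body": {"motion": [0,0,0,0,0,-0.1,0,0,0,0,0,0,-0.2,0,0,0,0,-0.06,-0.08,-0.2,0,0,0,0,-0.12,-0.17,0,0,0,0,0,-0.18,-0.25,0,0,0,0,0,-0.18,-0.25,0,0,0,0,0,-0.18,-0.25,0,0,0,0,0,-0.18,-0.25,0,0,0,0,0,-0.17,-0.24,0,0,0,0,0,-0.1,-0.14,0.1,0,0,0,0,-0.045,-0.06,0.2,0,0,0,0,0,0,0.2,0]}}

```text
time: 17.85
tool_pos: [0.484, 0.3859, 0.1213]
ee_rot: [-3.14, -0.001, 0.004]
wrist_force: [0.6, -1.1, -2.4]
width: 0.0394
finger_force: 30.0
```

Emit:
{"method": "move_arm", "body": {"motion": [0,0,0,0,0,0.2,0,0,0,0,0,0,0.15,0,0,0,0,0,0,0.08,0,0,0,0,0,0,0.03,0,0,0,0,0,0,0,0,0,0,0,0,0,0,0]}}

```text
time: 18.35
tool_pos: [0.4859, 0.3837, 0.0759]
ee_rot: [-3.141, -0.001, 0.0]
wrist_force: [-0.2, 0.6, -1.3]
width: 0.0396
finger_force: 30.0
```

Perfect x, y. Six millimetres to go.

Emit:
{"method": "move_arm", "body": {"motion": [0,0,0,0,0,0.025,0,0,0,0,0,0,0.015,0,0,0,0,0,0,0.01,0,0,0,0,0,0,0.01,0,0,0,0,0,0,0,0]}}

```text
time: 18.77
tool_pos: [0.4857, 0.3836, 0.0698]
ee_rot: [-3.141, -0.001, 0.0]
wrist_force: [-1.1, -0.8, 1.2]
width: 0.0395
finger_force: 30.0
```

Emit:
{"method": "move_arm", "body": {"motion": [0,0,0,0,0,0,1,0,0,0,0,0,0,1,0,0,0,0,0,0,1,0,0,0,0,0,0,1,0,0,0,0,0,0,1,0,0,0,0,0,-0.2,1,0,0,0,0,0,-0.4,1,0,0,0,0,0,-0.4,1,0,0,0,0,0,-0.4,1,0,0,0,0,0,-0.4,1,0,0,0,0,0,-0.36,1]}}

```text
time: 19.68
tool_pos: [0.4853, 0.3835, 0.2879]
ee_rot: [-3.141, -0.002, 0.0]
wrist_force: [-0.1, 1.1, 0.3]
width: 0.0941
finger_force: 0.0
```

Emit:
{"method": "move_arm", "body": {"motion": [0,0,0,0.025,0.369,0,1,0,0,0,0.025,0.369,0,1,0,0,0,0.025,0.369,0,1,0,0,0,0.025,0.369,0,1,0,0,0,0.025,0.369,0,1,0,0,0,0.025,0.369,0,1,0,0,0,0.025,0.369,0,1,0,0,0,0.025,0.369,0,1,0,0,0,0.025,0.369,0,1,0,0,0,0.025,0.369,0,1,0,0,0,0.02,0.369,0,1,0,0,0,0,0,0,1]}}

```text
time: 20.68
tool_pos: [0.5125, -0.0284, 0.2846]
ee_rot: [3.138, 0.0, -0.008]
wrist_force: [0.2, 1.7, -0.3]
width: 0.0938
finger_force: 0.0
```

Emit:
{"method": "move_arm", "body": {"motion": [0,0,0,0,0,0,1,0,0,0,0,0,0,1]}}

```text
time: 20.85
tool_pos: [0.5125, -0.0221, 0.285]
ee_rot: [-3.141, -0.0, 0.0]
wrist_force: [0.0, -0.5, -0.7]
width: 0.0939
finger_force: 0.0
```

Run:
```python
from h import *
o=robot.get_obs(); print({k:o[k] for k in("time","tool_pos","ee_rot","width")})
c=robot.get_calibration("wrist"); im=robot.snapshot("wrist"); cv2.imwrite("pics/w5.png",im[:,:,::-1])
print(cap(im,c,"red",.0865,(.512,-.022)))
ct=robot.get_calibration("top"); T=robot.snapshot("top"); print(cap(T,ct,"green",.0865,(.486,.384)))
h=cv2.cvtColor(im,cv2.COLOR_RGB2HSV); m=cv2.inRange(h,(0,0,175),(180,60,255)); u=proj(c,[.507,-.015,.008]).astype(int); k=np.zeros_like(m); k[u[1]-70:u[1]+70,u[0]-70:u[0]+70]=255
q=cv2.convexHull(max(cv2.findContours(m&k,0,1)[0],key=cv2.contourArea)); b=cv2.boxPoints(cv2.minAreaRect(q)); P=[ray(c,p,.008) for p in b]; print("tile",b,P,np.mean(P,0))
```

```text
{'time': 20.85, 'tool_pos': array([ 0.51249301, -0.02209334,  0.28498359]), 'ee_rot': array([-3.14096297e+00, -2.09497399e-05,  2.68723062e-05]), 'width': 0.09385389311481417}
(array([ 0.51304027, -0.02312799]), (315.4306796642296, 214.89290549688596), 1231.0)
(array([0.48376389, 0.38685323]), (127.98945518453426, 278.1962507322788), 284.5)
tile [[258.3632  237.366  ]
 [274.05148 154.44217]
 [360.0021  170.7031 ]
 [344.3138  253.62692]] [array([0.46573686, 0.05195864]), array([0.57235445, 0.02789621]), array([ 0.55256623, -0.07917027]), array([ 0.44313814, -0.06210773])] [ 0.50844892 -0.01535579]
```

View pics/w5.png

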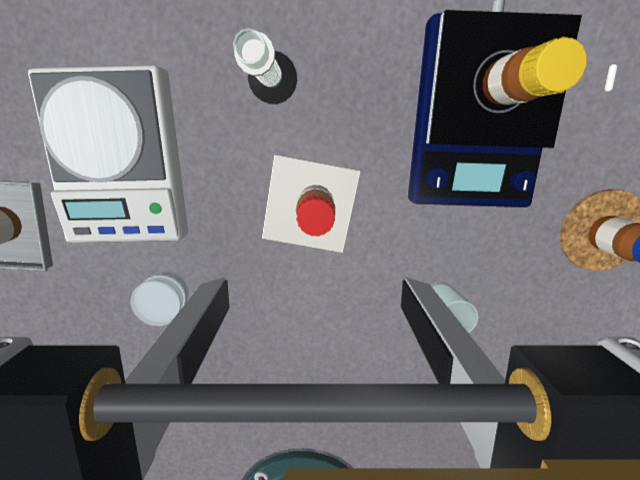

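Emit:
{"method": "move_arm", "body": {"motion": [0,0,0,0,0.01,0.3,1,0,0,0,0,0,0.4,1,0,0,0,0,0,0.4,1,0,0,0,0,0,0.4,1,0,0,0,0,0,0.35,1,0,0,0,0,0,0.2,0.8,0,0,0,0,0,0.1,0.7,0,0,0,0,0,0,0.6,0,0,0,0,0,0,0,0,0,0,0,0,0,0,0,0,0,0,0,0,0,0,0,0,0,0,0,0]}}

```text
time: 21.95
tool_pos: [0.5139, -0.0235, 0.072]
ee_rot: [3.141, -0.004, 0.0]
wrist_force: [-0.4, -0.2, -0.4]
width: 0.0506
finger_force: 0.0
```

Emit:
{"method": "move_arm", "body": {"motion": [0,0,0,0,0,0,0,0,0,0,0,0,0,0,0,0,0,0,0,0,0,0,0,0,0,0,0,0]}}

```text
time: 22.28
tool_pos: [0.5132, -0.0235, 0.0709]
ee_rot: [3.141, -0.002, 0.0]
wrist_force: [0.0, 0.6, 4.2]
width: 0.0395
finger_force: 30.0
```

Run:
```python
from h import *
c=robot.get_calibration("wrist"); o=robot.get_obs(); d=np.array([.51249,-.02209,.28498])-o["tool_pos"]; c["t"]=c["t"]-c["R"]@d
print("pan",ray(c,(92,128.5),.06),[ray(c,p,.06) for p in((41,128),(143,128),(92,77),(92,180))])
```

```text
pan [0.60237501 0.21676298] [array([0.60285307, 0.27138924]), array([0.60292245, 0.16193316]), array([0.65325997, 0.20797656]), array([0.54744143, 0.22624848])]
```

Emit:
{"method": "move_arm", "body": {"motion": [0,0,0,0,0,-0.1,0,0,0,0,0,0,-0.2,0,0,0,0,0,0,-0.3,0,0,0,0,0,0,-0.3,0,0,0,0,0.04,-0.1,-0.2,0,0,0,0,0.09,-0.25,0,0,0,0,0,0.125,-0.34,0,0,0,0,0,0.125,-0.34,0,0,0,0,0,0.125,-0.34,0,0,0,0,0,0.125,-0.34,0,0,0,0,0,0.125,-0.34,0,0,0,0,0,0.08,-0.22,0,0]}}

```text
time: 23.28
tool_pos: [0.596, 0.2067, 0.1793]
ee_rot: [-3.141, 0.001, 0.002]
wrist_force: [-0.8, 0.3, -0.6]
width: 0.0398
finger_force: 30.0
```

Emit:
{"method": "move_arm", "body": {"motion": [0,0,0,0.045,-0.135,0.1,0,0,0,0,0,0,0.2,0,0,0,0,0,0,0.13,0,0,0,0,0,0,0.06,0,0,0,0,0,0,0.03,0,0,0,0,0,0,0,0,0,0,0,0,0,0,0]}}

```text
time: 23.87
tool_pos: [0.6007, 0.2163, 0.1287]
ee_rot: [-3.142, -0.001, -0.001]
wrist_force: [-0.0, 0.7, -0.6]
width: 0.0399
finger_force: 30.0
```

Emit:
{"method": "move_arm", "body": {"motion": [0,0,0,0,0,0.025,0,0,0,0,0,0,0.015,0,0,0,0,0,0,0.01,0,0,0,0,0,0,0,0,0,0,0,0,0,0,0]}}

```text
time: 24.28
tool_pos: [0.6005, 0.2171, 0.1231]
ee_rot: [3.142, -0.0, 0.0]
wrist_force: [-1.1, 0.7, -0.9]
width: 0.0395
finger_force: 30.0
```

Emit:
{"method": "move_arm", "body": {"motion": [0,0,0,0,0,0.01,0,0,0,0,0,0,0.005,0,0,0,0,0,0,0,0]}}

```text
time: 24.53
tool_pos: [0.6008, 0.2172, 0.123]
ee_rot: [-3.141, -0.002, 0.0]
wrist_force: [-0.9, -0.4, 5.4]
width: 0.0393
finger_force: 30.0
```

Emit:
{"method": "move_arm", "body": {"motion": [0,0,0,0,0,0,1,0,0,0,0,0,0,1,0,0,0,0,0,0,1,0,0,0,0,0,0,1,0,0,0,0,0,0,1,0,0,0,0,0,-0.2,1,0,0,0,0,0,-0.4,1,0,0,0,0,0,-0.4,1,0,0,0,0,0,-0.4,1,0,0,0,0,0,-0.24,1]}}

```text
time: 25.37
tool_pos: [0.6012, 0.2173, 0.2909]
ee_rot: [-3.14, -0.007, 0.0]
wrist_force: [-0.5, 0.6, 2.0]
width: 0.0937
finger_force: 0.0
```

Emit:
{"method": "move_arm", "body": {"motion": [0,0,0,-0.075,0.365,0,1,0,0,0,-0.075,0.365,0,1,0,0,0,-0.075,0.365,0,1,0,0,0,-0.075,0.365,0,1,0,0,0,-0.075,0.365,0,1,0,0,0,-0.075,0.365,0,1,0,0,0,-0.075,0.365,0,1,0,0,0,-0.075,0.365,0,1,0,0,0,-0.075,0.365,0,1,0,0,0,-0.075,0.365,0,1,0,0,0,-0.075,0.365,0,1,0,0,0,-0.075,0.365,0,1]}}

```text
time: 26.37
tool_pos: [0.5099, -0.2226, 0.2855]
ee_rot: [3.141, -0.0, 0.0]
wrist_force: [0.9, 0.7, 0.7]
width: 0.094
finger_force: 0.0
```

Emit:
{"method": "move_arm", "body": {"motion": [0,0,0,-0.075,0.365,0,1,0,0,0,-0.075,0.365,0,1,0,0,0,-0.075,0.365,0,1,0,0,0,-0.075,0.365,0,1,0,0,0,-0.08,0.365,0,1,0,0,0,0,0,0,1,0,0,0,0,0,0,1,0,0,0,0,0,0,1]}}

```text
time: 27.03
tool_pos: [0.4727, -0.4032, 0.2851]
ee_rot: [-3.141, 0.0, 0.0]
wrist_force: [0.1, 0.0, -0.1]
width: 0.0938
finger_force: 0.0
```

Run:
```python
from h import *
o=robot.get_obs(); print({k:o[k] for k in("time","tool_pos","ee_rot","width")})
c=robot.get_calibration("wrist"); im=robot.snapshot("wrist"); cv2.imwrite("pics/w6.png",im[:,:,::-1])
print(cap(im,c,"blue",.0865,(.4725,-.403)))
```

```text
{'time': 27.0333, 'tool_pos': array([ 0.47267751, -0.40318813,  0.28511535]), 'ee_rot': array([-3.14063668e+00,  1.92264991e-04,  9.67613318e-05]), 'width': 0.09384647794898421}
(array([ 0.47344192, -0.40335493]), (314.6560824160316, 214.62545865086085), 1181.0)
```

Emit:
{"method": "move_arm", "body": {"motion": [0,0,0,0,0,0.3,1,0,0,0,0,0,0.4,1,0,0,0,0,0,0.4,1,0,0,0,0,0,0.4,1,0,0,0,0,0,0.35,1,0,0,0,0,0,0.2,0.8,0,0,0,0,0,0.1,0.7,0,0,0,0,0,0,0.6,0,0,0,0,0,0,0,0,0,0,0,0,0,0,0,0,0,0,0,0,0,0,0,0,0,0,0,0]}}

```text
time: 28.08
tool_pos: [0.4737, -0.4044, 0.0729]
ee_rot: [3.139, -0.003, 0.0]
wrist_force: [1.0, -0.2, 0.2]
width: 0.0507
finger_force: 0.0
```

Emit:
{"method": "move_arm", "body": {"motion": [0,0,0,0,0,0,0,0,0,0,0,0,0,0,0,0,0,0,0,0,0,0,0,0,0,0,0,0]}}

```text
time: 28.42
tool_pos: [0.4731, -0.4039, 0.0716]
ee_rot: [3.14, -0.001, 0.0]
wrist_force: [-0.5, 1.9, 5.1]
width: 0.0394
finger_force: 30.0
```

Emit:
{"method": "move_arm", "body": {"motion": [0,0,0,0,0,-0.1,0,0,0,0,0,0,-0.2,0,0,0,0,0,0,-0.3,0,0,0,0,0,0,-0.3,0,0,0,0,0.01,-0.1,-0.2,0,0,0,0,0.025,-0.25,-0.1,0,0,0,0,0.032,-0.35,0,0,0,0,0,0.032,-0.35,0,0,0,0,0,0.032,-0.35,0,0,0,0,0,0.032,-0.35,0,0,0,0,0,0.032,-0.35,0,0,0,0,0,0.032,-0.35,0,0]}}

```text
time: 29.42
tool_pos: [0.4947, -0.1568, 0.1903]
ee_rot: [-3.141, 0.001, -0.0]
wrist_force: [0.4, -0.5, -0.7]
width: 0.0397
finger_force: 30.0
```

Emit:
{"method": "move_arm", "body": {"motion": [0,0,0,0.032,-0.35,0,0,0,0,0,0.032,-0.35,0,0,0,0,0,0.032,-0.35,0,0,0,0,0,0.02,-0.25,0,0,0,0,0,0.007,-0.13,0,0,0,0,0,0,0,0.2,0,0,0,0,0,0,0.3,0,0,0,0,0,0,0.3,0,0,0,0,0,0,0.2,0,0,0,0,0,0,0.1,0,0,0,0,0,0,0.03,0,0,0,0,0,0,0,0]}}

```text
time: 30.42
tool_pos: [0.5073, -0.0155, 0.0772]
ee_rot: [-3.142, 0.001, 0.0]
wrist_force: [-0.0, 0.3, -1.2]
width: 0.0396
finger_force: 30.0
```

Emit:
{"method": "move_arm", "body": {"motion": [0,0,0,0,0,0,0,0,0,0,0,0,0,0]}}

```text
time: 30.58
tool_pos: [0.5089, -0.0157, 0.0795]
ee_rot: [3.141, -0.004, 0.0]
wrist_force: [1.0, -0.5, -1.6]
width: 0.0395
finger_force: 30.0
```

Emit:
{"method": "move_arm", "body": {"motion": [0,0,0,0,0,0.03,0,0,0,0,0,0,0.02,0,0,0,0,0,0,0.01,0,0,0,0,0,0,0,0,0,0,0,0,0,0,0]}}

```text
time: 31.0
tool_pos: [0.5077, -0.0155, 0.0717]
ee_rot: [3.141, -0.0, 0.0]
wrist_force: [-0.2, -0.6, 0.3]
width: 0.0395
finger_force: 30.0
```

Emit:
{"method": "move_arm", "body": {"motion": [0,0,0,0,0,0.01,0,0,0,0,0,0,0,0,0,0,0,0,0,0,0]}}

```text
time: 31.25
tool_pos: [0.508, -0.0154, 0.0716]
ee_rot: [3.141, -0.001, 0.0]
wrist_force: [-1.2, 0.8, 5.4]
width: 0.0395
finger_force: 30.0
```

Contact made; release, rise and back off towards the base for a final look.

Emit:
{"method": "move_arm", "body": {"motion": [0,0,0,0,0,0,1,0,0,0,0,0,0,1,0,0,0,0,0,0,1,0,0,0,0,0,0,1,0,0,0,0,0,0,1,0,0,0,0,0,-0.2,1,0,0,0,0,0,-0.4,1,0,0,0,0,0,-0.4,1,0,0,0,0,0,-0.4,1,0,0,0,0,0,-0.4,1,0,0,0,0,0,-0.36,1]}}

```text
time: 32.17
tool_pos: [0.5074, -0.0154, 0.2891]
ee_rot: [3.141, -0.002, 0.0]
wrist_force: [1.3, 0.3, -0.5]
width: 0.094
finger_force: 0.0
```

Emit:
{"method": "move_arm", "body": {"motion": [0,0,0,-0.3,0,0,1,0,0,0,-0.3,0,0,1,0,0,0,-0.3,0,0,1,0,0,0,-0.3,0,0,1,0,0,0,-0.3,0,0,1,0,0,0,0,0,0,1,0,0,0,0,0,0,1,0,0,0,0,0,0,1]}}

```text
time: 32.83
tool_pos: [0.358, -0.0155, 0.2865]
ee_rot: [3.141, -0.001, 0.0]
wrist_force: [0.4, 0.2, -0.9]
width: 0.094
finger_force: 0.0
```

Run:
```python
from h import *
np.set_printoptions(precision=4,suppress=True)
W=[(n,robot.get_calibration(n),robot.snapshot(n)) for n in("top","scene","wrist")]
for n,z,g in[("red",.1385,(.601,.217)),("yellow",.1385,(.649,-.217)),("blue",.0865,(.508,-.0155)),("green",.0865,(.4855,.384))]:
    for k,c,im in W:
        try: print(n,k,cap(im,c,n,z,g)[0]-g)
        except Exception as e: print(n,k,"-")
T=W[0][2][170:330,100:540]; S=W[1][2][150:310,140:500]
a=cv2.resize(T,(800,291),interpolation=2); b=cv2.resize(S,(675,300),interpolation=2); b=np.pad(b,((0,0),(0,125),(0,0)))
cv2.imwrite("pics/end.png",np.vstack([a,b])[:,:,::-1])
```

```text
red top [-0.0026  0.0005]
red scene [0.001  0.0008]
red wrist -
yellow top [-0.0016 -0.0012]
yellow scene [ 0.0013 -0.0005]
yellow wrist -
blue top [-0.0015  0.0006]
blue scene [0.0009 0.0017]
blue wrist [0.0013 0.0005]
green top [-0.0016  0.0032]
green scene [ 0.0003 -0.0006]
green wrist -
```

View pics/end.png

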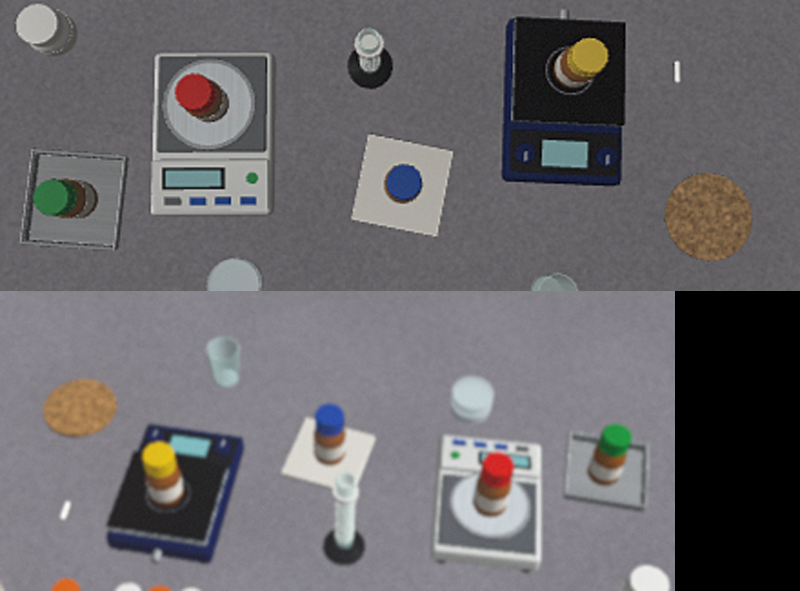

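All four bottles stand upright in the middle of their places: red on the pan, yellow on the stirrer, blue on the tile and green in the tray. The cylinder still stands where it was, and the cork mat is empty.

```bash
python3 -c "
from bench import robot
print(robot.close_job())"
```

```text
the job is handed in; nothing more can be done
None
```

The job is handed in at about 33 s on the robot's clock: red is on the balance pan, yellow on the stirrer plate, blue on the tile and green in the tray, all upright and within about 3 mm of centre in the final pictures, and the measuring cylinder was not touched.

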